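# Press the square into the corner of the ring stand and hold the post upright

### The job

The clamp lever of the ring stand is slack and its post has dropped forward, so the ring is no longer level. Pick up the engineer's square, set its stock flat on the stand's base plate and press its outer corner into the corner between plate and post, pushing the post upright with the square until the stock lies flat on the plate and the upright edge bears squarely against the post from the foot upwards. Finish while still gripping the square and keeping it gently pressed there, so that a colleague can tighten the lever; touch the post with nothing but the square, do not push hard, and leave the beaker, tin and timer where they are.

Things in the scene. Friction and masses are not known exactly. Their poses are not given: they have to be found in the camera images.
- square: Engineer's square, about 0.3 kg, standing on the bench on its stock. Stock: plain aluminium bar 140 long (x), 20 thick (y), 32 high (z). A steel blade rises from the stock's -x end. Outer edge of the blade and end of the stock are flush and make one straight upright edge facing -x. Origin: centre of the stock's underside (edge at x = -70, free end at x = +70); z up.
- blade_tip (a point): Top of the square's upright outer edge, 132 above its underside, at the middle of the thickness. The blade is a flat bar 28 wide (x) and 6 thick (y), centred on the stock's thickness. Axes as square.
- heel (a point): The outer corner of the square: foot of the upright outer edge, at underside height, middle of the thickness (70 along -x from square's origin). Axes as square.
- grip (a point): Where the stock is best gripped, across its 20 mm thickness: 100 from the outer edge (x = +30 in square's frame), 24 above the underside, 8 below the stock's top; 72 clear of the blade. Axes as square.
- stand: Ring stand, does not move: dark steel base plate 220 (x) by 120 (y) on rubber feet, top 14 above the bench; near its -x end a pivot bracket with the post; the plate is empty from the post to its +x end. Origin: on the bench under the plate's centre. x points along the plate from the post to the empty end, z up. A black clamp lever sits at the pivot on the -y side.
- corner (a point): The corner to press into: on the plate's top (14 above the bench), at the middle of the post's width, in the plane of the post's front face (facing +x) when upright; 55 along -x from stand's origin. Axes as stand. The square is home when heel is here and the x axes of square and stand are parallel, in the same sense.
- pivot (a point): Pivot pin of the post, along the stand's y: 35 above the plate's top, 20 behind the upright front face. It is slack: by its weight the post drops forward to a stop at 0.15 rad, takes 1 to 2 N at blade-tip height to push upright and drops again when let go. It can also be pushed on past upright; a square standing flat on the plate ends at upright, as its foot meets the post's lower end.
- post_top (a point): Top front edge of the post (28 x 28 steel bar), 210 above the bench when upright. A boss below the top (its underside 171 above the bench, 13 proud of the front face) carries a horizontal ring towards the stand's +y. Axes as stand, turned with the post.
- post (a joint): Lean of the post in rad: 0 is upright, positive leans forward, to +x of stand, over the empty plate.
- beaker: Bystander: empty glass beaker, 54 diameter x 66 high, behind the work. Origin: centre of its underside.
- seal_tin: Bystander: flat round tin with lid, 62 diameter x 22 high. Origin: centre of its underside.
- timer: Bystander: small white bench timer, 38 x 64 x 62. Origin: centre of its underside.

How it is judged (in metres and radians):
On the way:
1. the square is lifted off the bench in the gripper (height (world z) of heel above 0.017 m and contact force between the fingers and square above 1 N), for 0.2 s.
At the end, for the whole second after the job is handed in: Post upright within 0.02 rad; square flat on the plate (2 mm, 0.02 rad), its edge within 3 mm of the post's face, 9 mm of its middle, 0.035 rad in yaw; it presses on the post with over 2 N, on the plate with over 1 N, at rest, still gripped (value of joint post between -0.02 and 0.02 rad and x of heel in the frame of corner between -0.003 and 0.003 m and y of heel in the frame of corner between -0.009 and 0.009 m and z of each of heel, square in the frame of corner below 0.002 m and x of square in the frame of corner above 0.06 m and angle between the x axis of square and the x axis of stand, either way round below 0.035 rad and angle between square's own z axis and vertical below 0.02 rad and contact force between square and post above 2 N and contact force between square and stand_c0 above 1 N and contact force between the fingers and square above 1 N and linear speed of square below 0.01 m/s); the arm keeps its last pose, push and grip.
It fails at once if the robot touches the post or the ring itself (contact force between the arm and post above 1 N).
It fails at once if the square is rammed against the post with more than 40 N (contact force between square and post above 40 N).
It fails at once if the post is pushed well past upright (value of joint post below -0.05 rad).
It fails at once if the beaker, the tin or the timer is moved by more than 20 mm (distance of any of beaker, seal_tin, timer from where it was at the start of the episode above 0.02 m).
It also fails if it takes over 40 s, if anything falls off the work surface, if the arm or the gripper's body presses on something with over 40 N, if the wrist force passes 120 N, or if a joint passes its speed limit or range.

### The arm

A 6-joint arm with a two-finger parallel gripper is mounted at the origin on a cart in front of the work surface, level with it; the furniture and walls round the work are solid. World frame = base frame: x ahead of the robot, y to its left, z up, the work surface at z = 0. Lengths are in mm, angles in rad, forces in N, time in s.
With the tool pointing down it reaches from about 250 to 850 mm from the base axis. Payload 12.5 kg.
Tool frame: the origin (TCP) lies on the front face of the gripper's body, between the roots of the fingers; the fingertips stand 84 mm ahead of it and the grasp point (between the pads) lies 65 mm ahead of it; z points along the fingers, y is the line along which they close (so a half turn about z gives the same grasp; the last joint's range is limited). The gripper opens to 93 mm and grips with 3 to 60 N. Pads are 15 mm wide; open, the fingers measure 128 mm over their backs; the gripper's body (75 mm by 188 mm) begins 65 mm behind the grasp point.
Start: joints at [-1.215, 0.351, 1.652, -0, 1.139, -0.085], TCP at [234.681, -497.403, 302.733] pointing down, gripper open.
Joint ranges: [-2.75, 2.75], [-0.79, 2.1], [0.01, 2.65], [-1.57, 4.71], [0.07, 3.14], [-2.87, 2.87]. Speed limits (rad/s): [2.22, 2.22, 2.79, 3.14, 3.14, 3.14].

### API

Orientations are given as a unit quaternion [w, x, y, z].
In Python, from rig import robot, cams, hand_in gives the robot as it stands. The module is installed in compiled form; this text tells all that it offers.
- The arm moves only by the tool send_rows, never from a script. Its argument "steps" is one flat list of numbers, 7 for each row, row after row: the turn, a rotation vector about the tool's x, y, z in rad, then the shift along the tool's x, y, z in m, then the closure in counts, from 0 (fully open) to 255 (shut). A call has exactly 10 rows; each row is the pose to reach, as a shift and turn from the pose commanded when the call began, along the tool's axes at that moment; what a row does not reach only later rows make up. A row lasts 1/10 s, in which the tool goes at most 50 mm and 8.59 degrees, less where a joint would pass 70% of its speed; a pose out of reach is approached as far as the arm can. A call with a gripper value outside its range is refused whole. The fingers move at their own pace and stop on an object; the grip force is fixed at half the most. Time passes only in rows, so rows that repeat a pose let the fingers close, or fill a call up. It gives the time, the measured TCP pose, the force, the opening and the grip force at its end, in the units of the state.
- robot.sense(): the state, without advancing time (a new reading comes with each control period).
- cams.get_image(name): name is "scene" or "top" or "wrist"; returns a dict with "image" (400x640x3 uint8, blue, green, red), "K" (3x3 intrinsics, pixels), "position" and "orientation" of the camera in the world; the wrist camera has in their place "T_tool_cam" (4x4, takes a point from camera to tool coordinates, whose origin is the TCP and whose axes are the flange's). Camera axes: x right, y up, looking along -z (the intrinsics and any distortion apply to the point x, -y, -z); pixel columns grow to the right and rows downward; lengths in mm; the calibration is good to about 2 mm. A picture is of the moment at which its call begins: read the wrist's pose just before it. There is no depth.
- hand_in(): hands the job in; it is judged then, once.
The state is a dict: "time_s": time; "joints": joint angles; "joint_vel": joint speeds; "tau": joint torques, N m; "position": TCP position; "eef_rot": TCP orientation; "wrist_force": force on the tool from outside, world axes, zero at the start; "torque": the same for the moment, N m; "gripper_width": finger opening in mm; "finger_force": force on a finger pad.
Only numpy, scipy, OpenCV 4.12 (cv2) and the standard library are available. Lean on these libraries where they do the work, as an engineer would, in place of code of your own. Each camera call takes 0.05 s, during which the arm holds its last target. There are 200 camera calls.

## Working session

There is one attempt and no reset: what is moved stays moved. The work goes in short steps, Python scripts to look and compute and a tool call to move; the robot and the scene stay as the last step left them, time stands still between calls to the robot, and variables do not carry over. Pictures are saved under pics/ and viewed, at most 10 in all, crops included, and the job is handed in when it is done.

Besides the shell and the picture viewer there is one more tool, called after "Request:" as name(argument=value, ...), one argument or row to a line, values as JSON. send_rows: Moves the arm, as the interface text tells. Its arguments: {"type":"object","properties":{"steps":{"type":"array","items":{"type":"number"}}},"required":["steps"]}

```bash
mkdir -p pics; python3 - <<'E'
from rig import robot,cams
import cv2,json,pickle
s=robot.sense();print(s)
d={}
for n in("scene","top","wrist"):
    c=cams.get_image(n);d[n]=c;cv2.imwrite(f"pics/{n}0.png",c["image"])
    print(n,{k:v for k,v in c.items() if k!="image"})
pickle.dump((s,d),open("d0.pkl","wb"))
E
```

```text
{'time_s': 0.0, 'joints': array([-1.21461482e+00,  3.51208385e-01,  1.65243821e+00, -4.73369967e-06,
        1.13910243e+00, -8.46068909e-02]), 'joint_vel': array([-0.00101688, -0.00109853,  0.00032256, -0.0015022 , -0.00022238,
       -0.00164529]), 'tau': array([ 1.13111306e-03, -4.97330439e+01, -2.85252035e+01,  6.99746492e-02,
        2.57800537e-02, -1.26553887e-04]), 'position': array([ 234.58861097, -497.17963309,  302.21126449]), 'eef_rot': array([-5.72569337e-04,  9.75810967e-01,  2.18615236e-01, -8.03981472e-05]), 'wrist_force': array([-0.94945463,  0.42466785, -0.9268421 ]), 'torque': array([0.00282293, 0.01160525, 0.01068921]), 'finger_force': 0.0, 'gripper_width': 93.29219357059672}
scene {'K': array([[445.58499783,   0.        , 318.88559155],
       [  0.        , 445.58499783, 205.73744956],
       [  0.        ,   0.        ,   1.        ]]), 'position': array([-232.52555458,  578.91397959,  895.26017938]), 'orientation': array([-0.37527078, -0.18942924,  0.41627277,  0.80622911])}
top {'K': array([[366.75367099,   0.        , 320.16067245],
       [  0.        , 366.75367099, 199.04731438],
       [  0.        ,   0.        ,   1.        ]]), 'position': array([ 379.2092413 ,  -65.36218352, 1017.22215599]), 'orientation': array([-0.64566734, -0.06511766,  0.07854235,  0.75677241])}
wrist {'K': array([[316.42722577,   0.        , 315.69821685],
       [  0.        , 316.42722577, 192.90468898],
       [  0.        ,   0.        ,   1.        ]]), 'T_tool_cam': array([[-2.33362850e-04,  9.58878185e-01,  2.83817849e-01,
         7.84254489e+01],
       [ 9.99999956e-01,  1.71532728e-04,  2.42704431e-04,
        -9.57163552e-01],
       [ 1.84039934e-04,  2.83817893e-01, -9.58878183e-01,
        -8.11116453e+01],
       [ 0.00000000e+00,  0.00000000e+00,  0.00000000e+00,
         1.00000000e+00]])}
```

View pics/scene0.png

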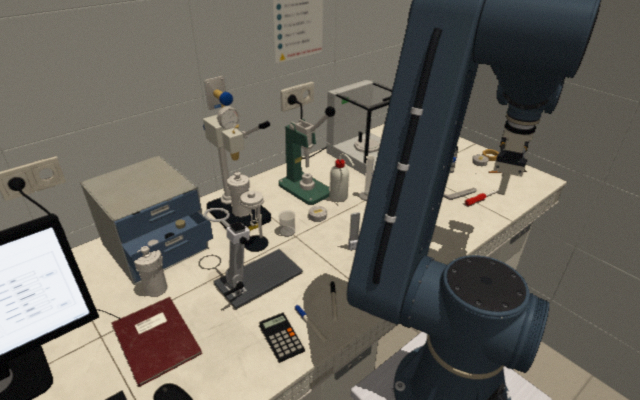

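View pics/top0.png

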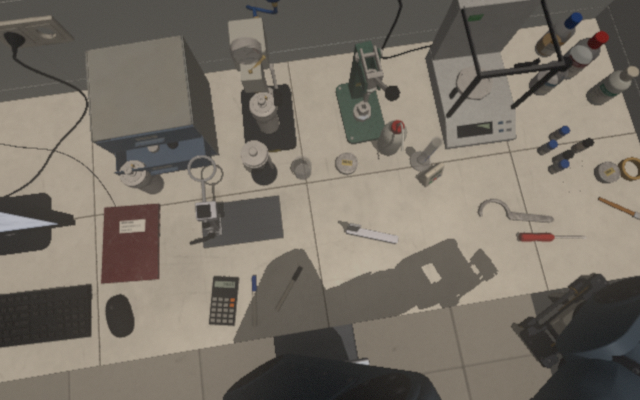

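The scene view shows the stand at about (250,275), with the post near (237,255), and the square near (355,230). The top view shows the plate at (205-285, 197-245), with the post at its left end. The square runs from (340,224) to (398,242) with its blade at the left end. The beaker is at (303,168), the tin at (346,163) and the timer at about (430,175).

```bash
cat > h.py <<'E'
import numpy as np,cv2
from scipy.spatial.transform import Rotation as R
def rot(q): return R.from_quat([q[1],q[2],q[3],q[0]]).as_matrix()
def cam(c,s=None):
    if "position" in c: return c["K"],rot(c["orientation"]),np.array(c["position"])
    T=c["T_tool_cam"];Rt=rot(s["eef_rot"]);return c["K"],Rt@T[:3,:3],Rt@T[:3,3]+s["position"]
def proj(c,P,s=None):
    K,Rc,p=cam(c,s);q=(np.atleast_2d(P)-p)@Rc
    q=q*[1,-1,-1];q=q@K.T;return q[:,:2]/q[:,2:]
def plane(c,uv,z,s=None):
    K,Rc,p=cam(c,s);uv=np.atleast_2d(uv)
    d=np.c_[uv,np.ones(len(uv))]@np.linalg.inv(K).T*[1,-1,-1]@Rc.T
    return p+d*((z-p[2])/d[:,2])[:,None]
E
python3 - <<'E'
import pickle,cv2,numpy as np
from h import *
s,d=pickle.load(open("d0.pkl","rb"))
a=cv2.resize(d["top"]["image"][185:255,190:290],None,fx=5.2,fy=5.2,interpolation=cv2.INTER_CUBIC)[:, :400]
im=d["top"]["image"]
A=cv2.resize(im[190:250,190:290],(500,300),interpolation=cv2.INTER_CUBIC)
B=cv2.resize(im[212:252,330:410],(480,240),interpolation=cv2.INTER_CUBIC)
o=np.zeros((545,500,3),np.uint8);o[:300]=A;o[305:545,:480]=B
cv2.imwrite("pics/c1.png",o)
for uv in[(285,197),(284,239),(340,224),(398,242),(303,168)]:print(uv,plane(d["top"],uv,14).round())
E
```

```text
(285, 197) [[605.  -5.  14.]]
(284, 239) [[490.  14.  14.]]
(340, 224) [[ 506. -144.   14.]]
(398, 242) [[ 433. -292.   14.]]
(303, 168) [[681. -67.  14.]]
```

View pics/c1.png

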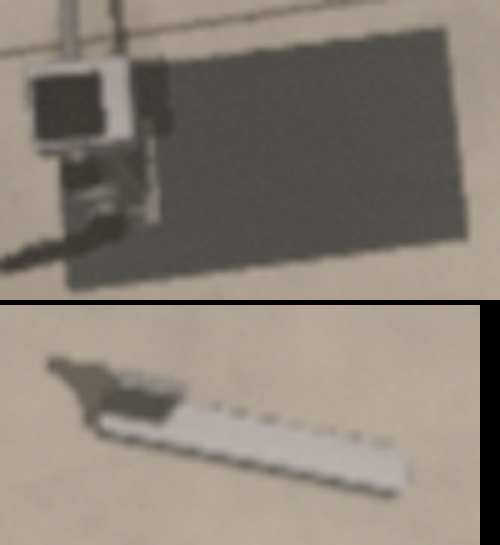

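```bash
cat >> h.py <<'E'
from scipy.optimize import least_squares
def fit(c,uv,P,x0,z0=0,s=None):
    "pose x,y,yaw of a body standing at z0: local points P seen at uv"
    P=np.array(P,float);uv=np.array(uv,float)
    W=lambda x:np.c_[P[:,:2]@np.array([[np.cos(x[2]),np.sin(x[2])],[-np.sin(x[2]),np.cos(x[2])]])+x[:2],P[:,2]+z0]
    r=least_squares(lambda x:(proj(c,W(x),s)-uv).ravel(),x0,x_scale=[10,10,.1])
    return r.x,r.fun.reshape(-1,2)
E
python3 - <<'E'
import pickle
from h import *
s,d=pickle.load(open("d0.pkl","rb"));t=d["top"]
print(fit(t,[(279,195.6),(283.4,237.6),(203.6,248)],[(110,60,14),(110,-60,14),(-110,-60,14)],[550,80,-1.5]))
print(fit(t,[(398,235.7),(396.3,243.3),(346.3,233.2)],[(70,10,32),(70,-10,32),(-70,-10,32)],[470,-220,-1.6]))
print(rot(s["eef_rot"]).round(3))
E
```

```text
(array([556.27068301, 122.49298225,  -1.60134152]), array([[ 0.12048469, -0.35442228],
       [ 0.33219463,  0.20159262],
       [-0.44661804,  0.11524454]]))
(array([ 462.43373993, -222.23243649,   -1.9243165 ]), array([[ 0.09074461,  0.18836455],
       [ 0.65977902, -0.08928452],
       [-0.75376772, -0.120179  ]]))
[[ 0.904  0.427 -0.   ]
 [ 0.427 -0.904  0.001]
 [ 0.    -0.001 -1.   ]]
```

```bash
cat >> h.py <<'E'
def tool(yaw,tilt=0):
    "tool pointing down, x along -(square x at yaw), leaned back by tilt towards +x of the square"
    x=np.array([-np.cos(yaw),-np.sin(yaw),0]);z=np.array([0,0,-1.]);y=np.cross(z,x)
    return np.c_[x,y,z]@R.from_euler('y',tilt).as_matrix()
def move(Rt,p,R0,p0):
    "rotvec, shift (m) in the tool axes"
    return R.from_matrix(R0.T@Rt).as_rotvec().round(4),(R0.T@(np.array(p)-p0)/1000).round(4)
E
python3 - <<'E'
from h import *
from rig import robot
s=robot.sense()
T=tool(-1.924,0.35);print(T.round(2))
print(move(tool(-1.924),[452,-250,240],rot(s["eef_rot"]),s["position"]))
E
```

```text
[[ 0.32  0.94  0.12]
 [ 0.88 -0.35  0.32]
 [ 0.34  0.   -0.94]]
(array([-8.000e-04, -4.000e-04, -7.768e-01]), array([ 0.3021, -0.1308,  0.0625]))
```

Request:
send_rows(
  steps=[0,0,-0.08,0.03,-0.013,0.006,0,0,0,-0.17,0.065,-0.028,0.012,0,0,0,-0.26,0.1,-0.043,0.02,0,0,0,-0.36,0.14,-0.06,0.028,0,0,0,-0.46,0.18,-0.078,0.036,0,0,0,-0.56,0.22,-0.095,0.045,0,0,0,-0.66,0.26,-0.112,0.053,0,0,0,-0.73,0.285,-0.123,0.058,0,0,0,-0.777,0.302,-0.131,0.062,0,0,0,-0.777,0.302,-0.131,0.062,0],
)

```text
time_s: 1.15
position: [452.7, -248.4, 240.1]
eef_rot: [-0.001, 0.819, 0.573, -0.0]
wrist_force: [-0.5, 0.1, 0.9]
gripper_width: 92.8
finger_force: 0.0
```

```bash
python3 - <<'E'
from rig import robot,cams
import cv2,pickle
s=robot.sense();print(s["joints"].round(3),s["joint_vel"].round(3),s["position"],s["wrist_force"])
c=cams.get_image("wrist");cv2.imwrite("pics/w1.png",c["image"]);pickle.dump((s,c),open("w1.pkl","wb"))
E
```

```text
[-0.592  0.368  1.8    0.     0.975 -0.243] [-0.051 -0.016  0.002 -0.01   0.01   0.012] [ 452.70964488 -248.44552124  240.08489575] [-0.49782306  0.10705111  0.93938831]
```

View pics/w1.png

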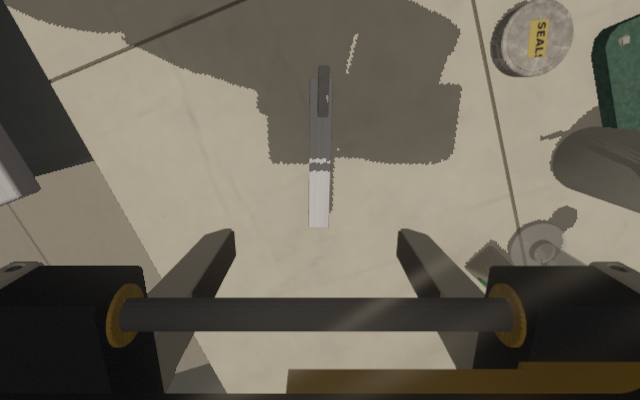

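The wrist view shows the square upright. The free-end edge of the stock is at about (310-328, 227), and the blade top is at (318-329, 66).

```bash
python3 - <<'E'
import pickle
from h import *
s,c=pickle.load(open("w1.pkl","rb"))
uv=[(309.5,227.5),(328.5,227.5),(318,66),(329.5,66)]
P=[(70,-10,32),(70,10,32),(-70,-3,132),(-70,3,132)]
x,f=fit(c,uv,P,[462,-222,-1.92],0,s);print(x,f.round(1))
im=c["image"].copy()
def draw(im,P,k):
    Q=proj(c,P,s)-[280,50]; cv2.polylines(im,[(Q*4).round().astype(int)],True,k,1)
o=cv2.resize(c["image"][50:190+50,280:370],None,fx=4,fy=4,interpolation=cv2.INTER_CUBIC)[:600] if 0 else cv2.resize(c["image"][50:240,280:370],None,fx=3,fy=3,interpolation=cv2.INTER_CUBIC)
def W(P):
    P=np.array(P,float);c_,s_=np.cos(x[2]),np.sin(x[2]);return np.c_[x[0]+c_*P[:,0]-s_*P[:,1],x[1]+s_*P[:,0]+c_*P[:,1],P[:,2]]
o2=o.copy()
for P,k in(([(70,-10,32),(70,10,32),(-70,10,32),(-70,-10,32)],(0,0,255)),([(-70,-3,132),(-70,3,132),(-42,3,132),(-42,-3,132)],(0,255,0)),([(70,-10,0),(70,10,0),(-70,10,0),(-70,-10,0)],(255,0,0))):
    cv2.polylines(o2,[((proj(c,W(P),s)-[280,50]+.5)*3).round().astype(int)],True,k,1)
cv2.imwrite("pics/w1c.png",np.hstack([o,o2]))
E
```

```text
[ 464.44149563 -223.59812418   -1.93051559] [[-0.6  0.8]
 [ 0.6  1. ]
 [ 0.4 -0.5]
 [-0.4 -0.4]]
```

View pics/w1c.png

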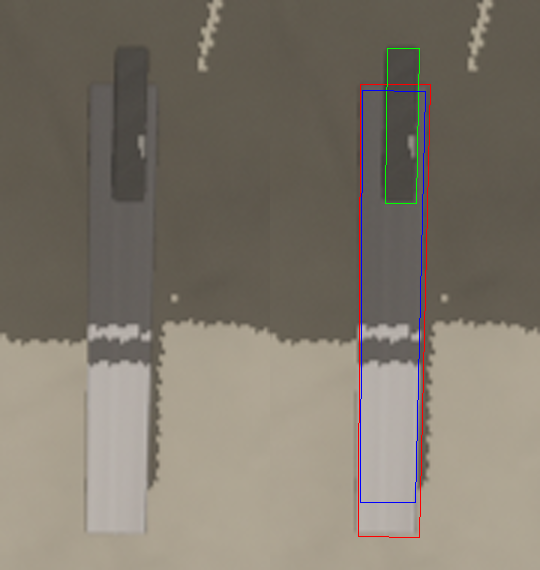

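The overlay matches to about 1 mm. Next I work out the grasp, leaning the tool back 0.3 rad so the wrist camera stays clear of the post.

```bash
python3 - <<'E'
from h import *
from rig import robot
s=robot.sense();R0=rot(s["eef_rot"])
T=tool(-1.930,0.3);g=np.array([453.2,-251.3,25])
for b in(80,0): print(move(T,g-(65+b)*T[:,2],R0,s["position"]))
E
```

```text
(array([-0.0018,  0.2999,  0.0071]), array([-0.0442,  0.0014,  0.0769]))
(array([-0.0018,  0.2999,  0.0071]), array([-0.0206,  0.0016,  0.1533]))
```

Request:
send_rows(
  steps=[0,0.1,0.002,-0.015,0.0005,0.026,0,0,0.2,0.005,-0.03,0.001,0.052,0,-0.002,0.3,0.007,-0.044,0.0014,0.077,0,-0.002,0.3,0.007,-0.044,0.0014,0.077,0,-0.002,0.3,0.007,-0.037,0.0015,0.1,0,-0.002,0.3,0.007,-0.03,0.0015,0.123,0,-0.002,0.3,0.007,-0.0238,0.0016,0.143,0,-0.002,0.3,0.007,-0.0206,0.0016,0.1533,0,-0.002,0.3,0.007,-0.0206,0.0016,0.1533,0,-0.002,0.3,0.007,-0.0206,0.0016,0.1533,0],
)

```text
time_s: 2.2
position: [446.6, -270.4, 88.5]
eef_rot: [-0.084, 0.813, 0.563, 0.123]
wrist_force: [-0.1, -0.4, 0.2]
gripper_width: 93.0
finger_force: 0.0
```

Request:
send_rows(
  steps=[0,0,0,0,0,0,60,0,0,0,0,0,0,120,0,0,0,0,0,0,170,0,0,0,0,0,0,200,0,0,0,0,0,0,230,0,0,0,0,0,0,255,0,0,0,0,0,0,255,0,0,0,0,0,0,255,0,0,0,0,0,0,255,0,0,0,0,0,0,255],
)

```text
time_s: 3.2
position: [446.4, -270.1, 87.4]
eef_rot: [-0.084, 0.813, 0.563, 0.123]
wrist_force: [0.3, 0.2, -1.8]
gripper_width: 19.8
finger_force: 29.9
```

```bash
python3 - <<'E'
from h import *
from rig import robot
s=robot.sense();R0=rot(s["eef_rot"]);print(s);print(s["position"]+65*R0[:,2]);print(R0.round(4), R0.T@[0,0,-1])
E
```

```text
{'time_s': 3.2, 'joints': array([-0.73642419,  0.65853897,  1.82738298,  0.3909589 ,  0.8068065 ,
       -0.66969818]), 'joint_vel': array([ 1.38756768e-05,  4.54555934e-04, -1.40599516e-03, -1.53435835e-03,
       -8.81646964e-04, -2.35185580e-03]), 'tau': array([-3.85583786e-02, -5.51410389e+01, -1.70067018e+01,  5.21661825e-01,
        8.54474567e-01, -1.97225099e-02]), 'position': array([ 446.38644625, -270.05809558,   87.44222366]), 'eef_rot': array([-0.08447511,  0.81311307,  0.56261699,  0.12317959]), 'wrist_force': array([ 0.27057801,  0.21114371, -1.79325184]), 'torque': array([-0.1414572 ,  0.02370207,  0.01515077]), 'finger_force': 29.934159815311432, 'gripper_width': 19.84826888447889}
[ 453.22858025 -252.11929885   25.34242677]
[[ 0.3366  0.9358  0.1053]
 [ 0.8941 -0.3527  0.276 ]
 [ 0.2954  0.0012 -0.9554]] [-0.29537213 -0.00123022  0.95538149]
```

```bash
cat >> h.py <<'E'
import os
def sq(yaw,o): # 4x4 of a flat body
    M=np.eye(4);M[:3,:3]=R.from_euler('z',yaw).as_matrix();M[:3,3]=o;return M
def tm(s): M=np.eye(4);M[:3,:3]=rot(s["eef_rot"]);M[:3,3]=s["position"];return M
def target(s,heel,yaw):
    "move that brings the held square flat, heel at point, at yaw"
    Tts=np.load("Tts.npy");o=np.array(heel)+70*np.array([np.cos(yaw),np.sin(yaw),0])
    M=sq(yaw,o)@np.linalg.inv(Tts);m=tm(s)
    return move(M[:3,:3],M[:3,3],m[:3,:3],m[:3,3])
E
python3 - <<'E'
from h import *
from rig import robot
s=robot.sense();m=tm(s);yaw=np.arctan2(-m[0,1],m[1,1])
g=(m[:3,3]+65*m[:3,2])[:2];ex=np.array([np.cos(yaw),np.sin(yaw)])
o=g+ex*(ex@(np.array([463.9,-223.4])-g));print(yaw,o,(o-g)@ex)
np.save("Tts.npy",np.linalg.inv(m)@sq(yaw,[*o,0]))
h0=o-70*ex
print(target(s,[*h0,80],yaw))
y=-1.601;c=np.array([556.3,122.5])+np.array([np.cos(y),np.sin(y)])*-55;h=c+70*np.array([np.cos(y),np.sin(y)])
print(c,h,target(s,[*h,80],y))
E
```

```text
-1.9312004588549188 [ 464.03297327 -223.45011288] -30.637511857424208
(array([ 0.,  0., -0.]), array([ 0.0236,  0.0001, -0.0764]))
[557.96094946 177.47491471] [555.84701378 107.50684144] (array([ 0.0975,  0.0004, -0.3155]), array([0.2897, 0.0082, 0.0058]))
```

Request:
send_rows(
  steps=[0,0,0,0.003,0,-0.01,255,0,0,0,0.006,0,-0.02,255,0,0,0,0.009,0,-0.03,255,0,0,0,0.012,0,-0.04,255,0,0,0,0.015,0,-0.05,255,0,0,0,0.019,0,-0.06,255,0,0,0,0.022,0,-0.07,255,0,0,0,0.0236,0,-0.0764,255,0,0,0,0.0236,0,-0.0764,255,0,0,0,0.0236,0,-0.0764,255],
)

```text
time_s: 4.2
position: [446.1, -269.9, 167.3]
eef_rot: [-0.085, 0.813, 0.563, 0.123]
wrist_force: [-0.5, 0.3, -3.9]
gripper_width: 19.7
finger_force: 29.9
```

Request:
send_rows(
  steps=[0.01,0,-0.03,0.025,0.001,0.008,255,0.02,0,-0.065,0.055,0.002,0.017,255,0.031,0,-0.1,0.085,0.0025,0.026,255,0.043,0,-0.14,0.118,0.0035,0.036,255,0.055,0,-0.18,0.152,0.0045,0.047,255,0.068,0,-0.22,0.186,0.0055,0.057,255,0.08,0,-0.26,0.22,0.0065,0.068,255,0.09,0,-0.29,0.246,0.0075,0.076,255,0.0975,0,-0.3155,0.266,0.008,0.082,255,0.0975,0,-0.3155,0.266,0.008,0.082,255],
)

```text
time_s: 5.2
position: [552.1, -10.2, 167.0]
eef_rot: [-0.104, 0.708, 0.69, 0.107]
wrist_force: [-0.7, -0.5, -3.9]
gripper_width: 20.1
finger_force: 29.9
```

```bash
python3 - <<'E'
from rig import robot,cams
from h import *
import cv2,pickle
s=robot.sense();print(s["position"],s["wrist_force"],s["gripper_width"],s["finger_force"],s["joints"])
M=tm(s)@np.load("Tts.npy");print(M.round(3),M@[-70,0,0,1])
c=cams.get_image("wrist");cv2.imwrite("pics/w2.png",c["image"]);t=cams.get_image("top");u=cams.get_image("scene")
pickle.dump((s,c,t,u),open("w2.pkl","wb"))
E
```

```text
[552.06603079 -10.19560182 167.04206128] [-0.7033674  -0.46852861 -3.87863212] 20.06531079184393 29.949617385864258 [-0.20572279  0.54838972  1.75378814  0.37185459  0.92870509 -0.41659492]
[[-2.70000e-02  1.00000e+00  1.00000e-03  5.53371e+02]
 [-1.00000e+00 -2.70000e-02 -0.00000e+00  3.96540e+01]
 [-0.00000e+00 -1.00000e-03  1.00000e+00  7.96170e+01]
 [ 0.00000e+00  0.00000e+00  0.00000e+00  1.00000e+00]] [555.24432834 109.62903252  79.64102048   1.        ]
```

View pics/w2.png

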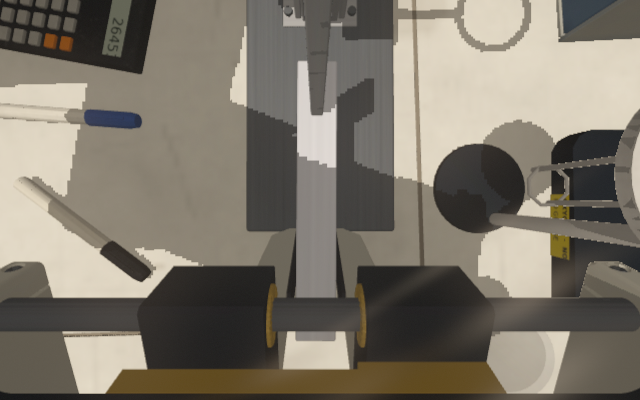

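The wrist view shows the plate's near corners at about (247,230) and (394,230), and its side edges run almost vertically up the image. The post bracket is at the top centre (283-357, 0-27). The held square is centred on the plate.

```bash
python3 - <<'E'
from h import *
import pickle
s,c,t,u=pickle.load(open("w2.pkl","rb"));g=cv2.cvtColor(c["image"],cv2.COLOR_BGR2GRAY).astype(float)
def edge(p,a): # subpixel strongest step in profile starting at a
    d=np.diff(p);i=np.abs(d).argmax();w=np.abs(d[max(0,i-2):i+3]);return a+.5+(np.arange(max(0,i-2),max(0,i-2)+len(w))*w).sum()/w.sum()
L=[(edge(g[r-2:r+3,238:258].mean(0),238),r) for r in(10,30,50,70,130,160,200,215)]
Q=[(edge(g[r-2:r+3,384:404].mean(0),384),r) for r in(60,100,130,150,190,200,215)]
B=[(k,edge(g[222:240,k-2:k+3].mean(1),222)) for k in(254,260,266,375,382,388)]
for n,e in zip("LQB",(L,Q,B)):print(n,np.round(e,1).tolist())
pl,pq,pb=[plane(c,e,14,s)[:,:2] for e in(L,Q,B)]
M=tm(s)@np.load("Tts.npy")
def res(x,w=False):
    ex=np.array([np.cos(x[2]),np.sin(x[2])]);ey=np.array([-ex[1],ex[0]])
    return np.r_[(pl-x[:2])@ey+60,(pq-x[:2])@ey-60,(pb-x[:2])@ex-110]
r=least_squares(res,[556,122,-1.6],loss='soft_l1',x_scale=[10,10,.1]);x=r.x;print(x,res(x).round(1))
ex=np.array([np.cos(x[2]),np.sin(x[2])]);ey=np.array([-ex[1],ex[0]]);print("corner",x[:2]-55*ex)
h=(M@[-70,0,0,1])[:2]-(x[:2]-55*ex);print("heel in corner",h@ex,h@ey)
E
```

```text
L [[245.9, 10.0], [244.2, 30.0], [246.3, 50.0], [246.3, 70.0], [246.2, 130.0], [246.1, 160.0], [245.9, 200.0], [245.9, 215.0]]
Q [[392.7, 60.0], [393.4, 100.0], [393.4, 130.0], [393.4, 150.0], [393.6, 190.0], [393.6, 200.0], [393.5, 215.0]]
B [[254.0, 231.0], [260.0, 231.0], [266.0, 231.0], [375.0, 230.7], [382.0, 230.7], [388.0, 230.7]]
[557.74725133 124.39536932  -1.59736536] [ 0.5 -0.8  0.9  0.9  1.   1.   0.9  0.9 -1.  -0.5 -0.6 -0.7 -0.7 -0.7
 -0.8  0.1  0.1  0.1 -0.1 -0.1 -0.1]
corner [559.20837601 179.37595784]
heel in corner 69.82761763654085 -2.1097585408772934
```

```bash
cat >> h.py <<'E'
YAW=-1.5974;C=np.array([559.21,179.38,14.]);EX=np.array([np.cos(YAW),np.sin(YAW),0]);EY=np.array([-EX[1],EX[0],0])
def rel(s):
    M=tm(s)@np.load("Tts.npy");h=(M@[-70,0,0,1])[:3]-C;f=s["wrist_force"]
    print("t",s["time_s"],"heel",np.round([h@EX,h@EY,h[2]],2),"pitch",round(float(M[2,0]),4),"roll",round(float(M[2,1]),4),"yaw",round(float(np.arctan2(M[1,0],M[0,0])-YAW),4),"F",np.round([f@EX,f@EY,f[2]],1),"grip",round(float(s["gripper_width"]),1),round(float(s["finger_force"]),1))
E
python3 - <<'E'
from h import *
from rig import robot
s=robot.sense();rel(s);print(target(s,C+50*EX+[0,0,20],YAW));print(target(s,C+50*EX+[0,0,1],YAW))
E
```

```text
t 5.35 heel [72.37 -2.26 65.73] pitch 0.0002 roll -0.0012 yaw -0.0037 F [ 1.1 -1.  -3.7] grip 19.8 29.9
(array([-0.0001,  0.0002, -0.0039]), array([0.0079, 0.0025, 0.0503]))
(array([-0.0001,  0.0002, -0.0039]), array([0.0022, 0.0025, 0.0685]))
```

Request:
send_rows(
  steps=[0,0,-0.001,0.0015,0.0005,0.01,255,0,0,-0.002,0.003,0.001,0.02,255,0,0,-0.003,0.005,0.0018,0.031,255,0,0,-0.004,0.0065,0.0025,0.041,255,0,0,-0.004,0.0079,0.0025,0.05,255,0,0,-0.004,0.006,0.0025,0.056,255,0,0,-0.004,0.0045,0.0025,0.061,255,0,0,-0.004,0.0033,0.0025,0.065,255,0,0,-0.004,0.0033,0.0025,0.065,255,0,0,-0.004,0.0033,0.0025,0.065,255],
)

```text
time_s: 6.35
position: [555.1, 9.8, 106.7]
eef_rot: [-0.103, 0.708, 0.69, 0.108]
wrist_force: [-0.1, -0.2, -3.2]
gripper_width: 20.1
finger_force: 29.9
```

```bash
python3 - <<'E'
from h import *
from rig import robot
s=robot.sense();rel(s);print("x+10",target(s,C+rot(s["eef_rot"])[:,0]*0+60*EX+[0,0,0],YAW));R0=rot(s["eef_rot"]);print("down",R0.T@[0,0,-1],"fwd",R0.T@-EX)
E
```

```text
t 6.35 heel [49.78  0.6   5.25] pitch 0.0002 roll 0.0012 yaw 0.0002 F [ 0.2 -0.1 -3.2] grip 20.1 29.9
x+10 (array([0.0011, 0.0002, 0.0006]), array([-0.0113, -0.0005,  0.002 ]))
down [-0.29518109 -0.00242662  0.95543824] fwd [9.55440868e-01 2.26107543e-04 2.95182480e-01]
```

Request:
send_rows(
  steps=[0,0,0,-0.0002,0,0.0006,255,0,0,0,-0.0004,0,0.0012,255,0,0,0,-0.0006,0,0.0018,255,0,0,0,-0.0007,0,0.0024,255,0,0,0,-0.0009,0,0.003,255,0,0,0,-0.0011,0,0.0036,255,0,0,0,-0.0013,0,0.0042,255,0,0,0,-0.0013,0,0.0042,255,0,0,0,-0.0013,0,0.0042,255,0,0,0,-0.0013,0,0.0042,255],
)

```text
time_s: 7.35
position: [555.1, 10.0, 102.2]
eef_rot: [-0.103, 0.708, 0.69, 0.108]
wrist_force: [1.2, -0.2, -3.4]
gripper_width: 19.7
finger_force: 29.9
```

```bash
python3 -c "
from h import *
from rig import robot
s=robot.sense();rel(s);print(s['torque'])"
```

```text
t 7.35 heel [49.64  0.46  0.71] pitch 0.0002 roll 0.0009 yaw 0.0005 F [ 0.1  1.2 -3.4] grip 19.7 29.9
[-0.50803576 -0.10467803  0.00148351]
```

Request:
send_rows(
  steps=[0,0,0,0,0,0.0002,255,0,0,0,-0.0001,0,0.0004,255,0,0,0,-0.0002,0,0.0006,255,0,0,0,-0.0002,0,0.0008,255,0,0,0,-0.0003,0,0.001,255,0,0,0,-0.0003,0,0.001,255,0,0,0,-0.0003,0,0.001,255,0,0,0,-0.0003,0,0.001,255,0,0,0,-0.0003,0,0.001,255,0,0,0,-0.0003,0,0.001,255],
)

```text
time_s: 8.35
position: [555.1, 9.9, 101.5]
eef_rot: [-0.103, 0.708, 0.69, 0.108]
wrist_force: [-2.4, -1.9, 4.8]
gripper_width: 19.9
finger_force: 30.0
```

```bash
python3 -c "
from h import *
from rig import robot
s=robot.sense();rel(s);print(s['torque'])"
```

```text
t 8.35 heel [4.966e+01 5.700e-01 1.000e-02] pitch 0.0001 roll 0.0012 yaw 0.0005 F [ 1.9 -2.4  4.8] grip 19.9 30.0
[-0.14617599  0.40446756  0.17486451]
```

Request:
send_rows(
  steps=[0,0,0,0.0033,0,0.001,255,0,0,0,0.0067,0,0.0021,255,0,0,0,0.01,0,0.0031,255,0,0,0,0.0134,0,0.0041,255,0,0,0,0.0167,0,0.0052,255,0,0,0,0.0201,0,0.0062,255,0,0,0,0.0234,0,0.0072,255,0,0,0,0.0268,0,0.0083,255,0,0,0,0.0268,0,0.0083,255,0,0,0,0.0268,0,0.0083,255],
)

```text
time_s: 9.35
position: [556.3, 38.2, 101.4]
eef_rot: [-0.103, 0.708, 0.69, 0.108]
wrist_force: [3.0, 0.2, 4.8]
gripper_width: 19.7
finger_force: 30.0
```

```bash
python3 - <<'E'
from h import *
from rig import robot,cams
s=robot.sense();rel(s);print(s['torque'])
u=cams.get_image("scene");p=proj(u,C)[0];print(p)
x,y=int(p[0]),int(p[1])
a=cv2.resize(u["image"][y-75:y+45,x-60:x+80],None,fx=4,fy=4,interpolation=cv2.INTER_CUBIC)
cv2.imwrite("pics/s3.png",a)
E
```

```text
t 9.35 heel [2.139e+01 1.120e+00 2.000e-02] pitch -0.0001 roll 0.0023 yaw 0.0001 F [-0.3  3.   4.8] grip 19.7 30.0
[ 0.14564934 -0.50376529 -0.10649508]
[240.54228619 284.35748826]
```

View pics/s3.png

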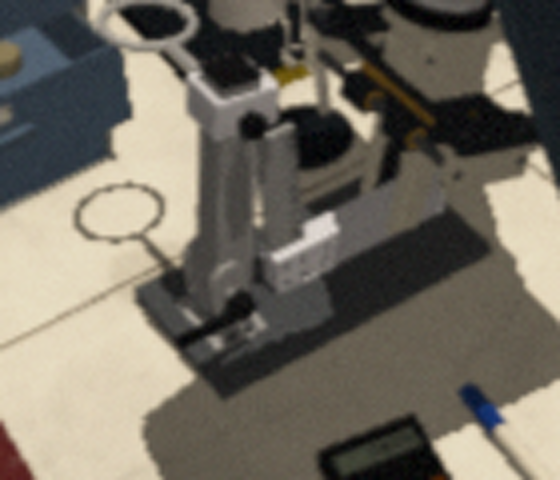

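The scene view shows the blade upright, in front of the leaning post and below the boss. The gripper is well clear of both.

Request:
send_rows(
  steps=[0,0,0,0.0019,0,0.0009,255,0,0,0,0.0038,0,0.0015,255,0,0,0,0.0057,0,0.0021,255,0,0,0,0.0076,0,0.0027,255,0,0,0,0.0095,0,0.0033,255,0,0,0,0.0114,0,0.0039,255,0,0,0,0.0133,0,0.0044,255,0,0,0,0.0152,0,0.005,255,0,0,0,0.0161,0,0.0053,255,0,0,0,0.0161,0,0.0053,255],
)

```text
time_s: 10.4
position: [556.9, 54.0, 101.5]
eef_rot: [-0.102, 0.708, 0.69, 0.108]
wrist_force: [0.2, -9.4, 11.2]
gripper_width: 19.8
finger_force: 30.0
```

```bash
python3 -c "
from h import *
from rig import robot
s=robot.sense();rel(s);print(s['torque'])"
```

```text
t 10.4 heel [ 5.64  1.4  -0.11] pitch 0.0013 roll 0.0031 yaw 0.0001 F [ 9.4  0.4 11.2] grip 19.8 30.0
[-1.0387778   0.001802    0.03280691]
```

Request:
send_rows(
  steps=[0,0,0,0.0003,0,0.0001,255,0,0,0,0.0005,0,0.0001,255,0,0,0,0.0008,0,0.0002,255,0,0,0,0.001,0,0.0003,255,0,0,0,0.001,0,0.0003,255,0,0,0,0.001,0,0.0003,255,0,0,0,0.001,0,0.0003,255,0,0,0,0.001,0,0.0003,255,0,0,0,0.001,0,0.0003,255,0,0,0,0.001,0,0.0003,255],
)

```text
time_s: 11.4
position: [556.9, 54.9, 101.5]
eef_rot: [-0.102, 0.708, 0.69, 0.108]
wrist_force: [-0.2, -10.6, 11.4]
gripper_width: 20.0
finger_force: 30.0
```

```bash
python3 - <<'E'
from h import *
from rig import robot,cams
s=robot.sense();rel(s);print(s['torque'])
u=cams.get_image("scene");p=proj(u,C)[0]
x,y=int(p[0]),int(p[1])
a=cv2.resize(u["image"][y-75:y+25,x-30:x+50],None,fx=5,fy=5,interpolation=cv2.INTER_CUBIC)
b=a.copy()
W=lambda q:C+q[0]*EX+q[1]*EY+[0,0,q[2]]
def pl(P,k):cv2.polylines(b,[((proj(u,[W(q) for q in P])-[x-30,y-75]+.5)*5).round().astype(int)],False,k,1)
pl([(0,-14,0),(0,-14,196)],(0,0,255));pl([(-28,-14,0),(-28,-14,196),(0,-14,196)],(0,0,255))  # upright post
L=[(-20+20*np.cos(.15)+(z-35)*np.sin(.15),-14,35+(z-35)*np.cos(.15)-20*np.sin(.15)) for z in(0,196)]
pl(L,(255,0,0))
cv2.imwrite("pics/s4.png",np.hstack([a,b]))
E
```

```text
t 11.4 heel [ 4.74  1.35 -0.15] pitch 0.0014 roll 0.003 yaw 0.0001 F [10.6  0.1 11.4] grip 20.0 30.0
[-1.26586565  0.01216637  0.06769937]
```

View pics/s4.png

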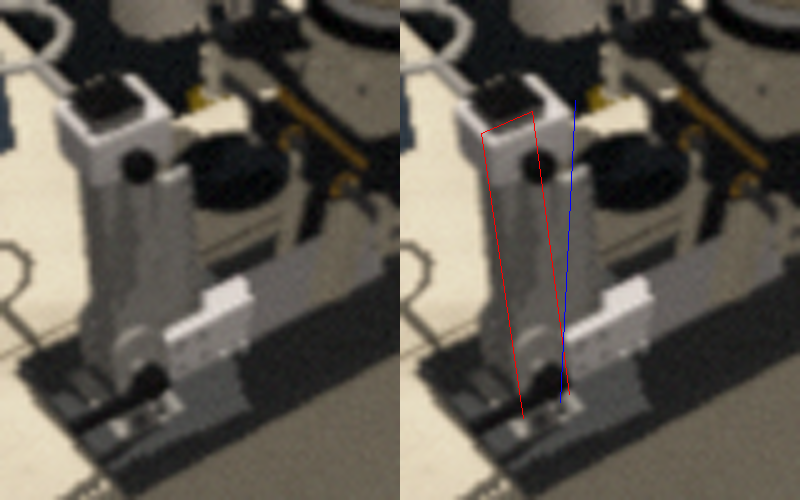

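The post is almost upright, with about 0.03 rad of lean left. It follows the square and the push is gentle, so I carry on.

Request:
send_rows(
  steps=[0,0,0,0.0004,0,0.0001,255,0,0,0,0.0008,0,0.0002,255,0,0,0,0.0012,0,0.0003,255,0,0,0,0.0015,0,0.0004,255,0,0,0,0.0017,0,0.0005,255,0,0,0,0.0019,0,0.0006,255,0,0,0,0.0019,0,0.0006,255,0,0,0,0.0019,0,0.0006,255,0,0,0,0.0019,0,0.0006,255,0,0,0,0.0019,0,0.0006,255],
)

```text
time_s: 12.45
position: [557.0, 56.9, 101.5]
eef_rot: [-0.102, 0.708, 0.69, 0.108]
wrist_force: [-0.7, -12.0, 12.8]
gripper_width: 19.8
finger_force: 30.0
```

```bash
python3 -c "
from h import *
from rig import robot
s=robot.sense();rel(s);print(s['torque'])"
```

```text
t 12.45 heel [ 2.74  1.36 -0.11] pitch 0.0014 roll 0.0031 yaw 0.0001 F [12.  -0.4 12.8] grip 19.8 30.0
[-1.2052863   0.08262275  0.03676711]
```

Request:
send_rows(
  steps=[0,0,0,0.0003,0,0.0001,255,0,0,0,0.0006,0,0.0002,255,0,0,0,0.0009,0,0.0002,255,0,0,0,0.0012,0,0.0003,255,0,0,0,0.0014,0,0.0004,255,0,0,0,0.0014,0,0.0004,255,0,0,0,0.0014,0,0.0004,255,0,0,0,0.0014,0,0.0004,255,0,0,0,0.0014,0,0.0004,255,0,0,0,0.0014,0,0.0004,255],
)

```text
time_s: 13.45
position: [557.0, 58.4, 101.5]
eef_rot: [-0.102, 0.708, 0.69, 0.108]
wrist_force: [-0.5, -10.3, 11.3]
gripper_width: 19.4
finger_force: 30.0
```

```bash
python3 -c "
from h import *
from rig import robot
s=robot.sense();rel(s);print(s['torque'])"
```

```text
t 13.45 heel [ 1.23  1.31 -0.13] pitch 0.0013 roll 0.0029 yaw 0.0001 F [10.3 -0.2 11.3] grip 19.4 30.0
[-1.15680043  0.04294133  0.04830057]
```

Request:
send_rows(
  steps=[0,0,0,0.0002,0,0.0001,255,0,0,0,0.0004,0,0.0001,255,0,0,0,0.0006,0,0.0002,255,0,0,0,0.0008,0,0.0002,255,0,0,0,0.001,0,0.0003,255,0,0,0,0.001,0,0.0003,255,0,0,0,0.001,0,0.0003,255,0,0,0,0.001,0,0.0003,255,0,0,0,0.001,0,0.0003,255,0,0,0,0.001,0,0.0003,255],
)

```text
time_s: 14.45
position: [557.0, 58.7, 101.5]
eef_rot: [-0.102, 0.708, 0.69, 0.108]
wrist_force: [-2.6, -17.8, 13.2]
gripper_width: 19.7
finger_force: 30.0
```

```bash
python3 -c "
from h import *
from rig import robot
s=robot.sense();rel(s);print(s['torque'])"
```

```text
t 14.45 heel [ 1.05  1.36 -0.24] pitch 0.0024 roll 0.0032 yaw 0.0 F [17.8 -2.1 13.2] grip 19.7 30.0
[-2.20816511  0.31337659  0.108108  ]
```

The force stepped up and the motion stopped, so the foot has met the post. I check it with one picture.

```bash
python3 - <<'E'
from h import *
from rig import robot,cams
s=robot.sense();rel(s)
u=cams.get_image("scene");p=proj(u,C)[0];x,y=int(p[0]),int(p[1])
a=cv2.resize(u["image"][y-75:y+25,x-30:x+50],None,fx=5,fy=5,interpolation=cv2.INTER_CUBIC);b=a.copy()
W=lambda q:C+q[0]*EX+q[1]*EY+[0,0,q[2]]
def pl(P,k):cv2.polylines(b,[((proj(u,[W(q) for q in P])-[x-30,y-75]+.5)*5).round().astype(int)],False,k,1)
pl([(0,-14,0),(0,-14,196),(-28,-14,196),(-28,-14,0)],(0,0,255))
pl([(0,-3,0),(0,-3,132),(28,-3,132),(28,-3,32)],(0,255,0));pl([(0,-10,0),(0,-10,32),(140,-10,32)],(0,255,0))
cv2.imwrite("pics/s5.png",np.hstack([a,b]));rel(robot.sense())
E
```

```text
t 14.45 heel [ 1.05  1.36 -0.24] pitch 0.0024 roll 0.0032 yaw 0.0 F [17.8 -2.1 13.2] grip 19.7 30.0
t 14.5 heel [ 1.09  1.35 -0.23] pitch 0.0024 roll 0.0031 yaw -0.0 F [17.7 -1.2 12.8] grip 19.5 30.0
```

View pics/s5.png

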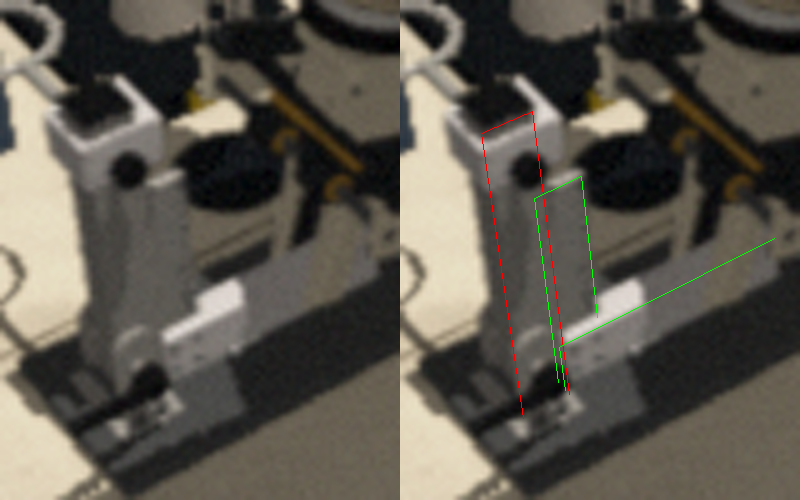

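The blade lies along the post with no visible gap. The post's slope matches the upright overlay, and the force rise acts at foot height. I hand it in.

```bash
python3 -c "
from rig import hand_in
print(hand_in())"
```

```text
the job is handed in; nothing more can be done
None
```

I've handed the job in; the judge returned no verdict. The square sits flat in the corner, still gripped and pressing gently, and the post looks upright in the last picture.

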